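# Tools back on their own rests at the espresso bar

## Robot

A 6-joint arm with a two-finger parallel gripper is mounted at the origin on a cart in front of the work surface, level with it; the furniture and walls round the work are solid. World frame = base frame: x ahead of the robot, y to its left, z up, the work surface at z = 0. Lengths are in m, angles in degrees, forces in N, time in s.
With the tool pointing down it reaches from about 0.4 to 0.825 m from the base axis. Payload 7 kg.
Tool frame: the origin (TCP) lies between the finger pads; the fingertips stand 25 mm ahead of it and the grasp point (between the pads) lies 6 mm ahead of it; z points along the fingers, y is the line along which they close (so a half turn about z gives the same grasp; the last joint's range is limited). The gripper opens to 88 mm and grips with 3 to 60 N. Pads are 19 mm wide; open, the fingers measure 130 mm over their backs; the gripper's body (78 mm by 193 mm) begins 47 mm behind the grasp point.
Start: joints at [-52.305, 20.546, 0.682, 0, -70.136, -16.507], TCP at [0.244, -0.629, 0.252] pointing down, gripper open.
Joint ranges: [-176.03, 176.03], [-82.01, 121.73], [-58.28, 71.71], [-173.87, 95.51], [-174.79, -0.11], [-173.66, 173.66]. Speed limits (degrees/s): [136.94, 136.94, 172.46, 180, 180, 180].

## Interface

Orientations are given as [roll, pitch, yaw] about the fixed x, y, z axes, in that order (R = Rz(yaw) Ry(pitch) Rx(roll)).
In Python, from plant import ctrl, optics, job gives the robot as it stands (ctrl), with the cameras (optics) and the job (job).
- The arm moves only by the tool drive_effector, called after ">>>" by a JSON object that holds its "api" and its "payload", one argument or row to a line. Schema: {"type":"object","properties":{"deltas":{"type":"object","properties":{"increments":{"type":"array","items":{"type":"array","items":{"type":"number"},"minItems":5,"maxItems":5},"minItems":1,"maxItems":8}},"additionalProperties":false,"required":["increments"]},"only":{"type":"string"},"quiet":{"type":"boolean"},"lines":{"type":"string"}},"required":["deltas"],"additionalProperties":false}. deltas is an object whose key "increments" holds a list of rows, 1 to 8 of them, each of 5 numbers: dx, dy, dz in a scale on which 1.0 is 0.5 m, then a turn about the tool's z in fractions of the full range, 1 being pi rad, then the finger opening in m; each row is the pose to reach, as a shift and turn from the pose commanded when the call began, along the tool's axes at that moment; what a row does not reach only later rows make up. A row lasts 1/8 s, in which the tool goes at most 0.0625 m and 10.7 degrees, less where a joint would pass 70% of its speed; a pose out of reach is approached as far as the arm can. The fingers move at their own pace and stop on an object; the grip force is fixed at half the most. Time passes only in rows, so rows that do not move let the fingers close. The tool returns the time, the measured TCP pose, the force, the opening and the grip force at its end. only (a regular expression) keeps the lines of the reply that match it, lines (a string "A,B") keeps lines A to B, and quiet returns only ok. A shift or turn number past 1, either way, is cut back to 1. Input that does not fit is refused with a message, and nothing moves.
- ctrl.get_obs(): the state, without advancing time (a new reading comes with each control period).
- optics.snapshot(name): name is "scene" or "top" or "wrist"; returns a dict with "frame" (400x640x3 uint8, red, green, blue), "z_map" (400x640 float32, m along the optical axis (not along the pixel's ray), 0 where there is no reading), "fovy" (degrees; the focal length in pixels is half the picture's height over the tangent of half this angle, whatever the lens; pixels are square), "cx", "cy" (the principal point, pixels), "R" (3x3) and "t" (3): a world point X has camera coordinates R X + t; the wrist camera has in their place "T_tool_cam" (4x4, takes a point from camera to tool coordinates, whose origin is the TCP and whose axes are the flange's). Camera axes: x right, y down, z forward; pixel columns grow to the right and rows downward; lengths in m; the calibration is good to about 2 mm. A picture is of the moment at which its call begins: read the wrist's pose just before it.
- job.close_job(): hands the job in; it is judged then, once.
The state is a dict: "clock": time; "joint_pos": joint angles; "qvel": joint speeds; "tau": joint torques, N m; "tool_pos": TCP position; "orientation": TCP orientation; "force": force on the tool from outside, world axes, zero at the start; "moment": the same for the moment, N m; "opening": finger opening in m; "gripper_force": force on a finger pad.
Only numpy, scipy, OpenCV 4.12 (cv2) and the standard library are available. Lean on these libraries where they do the work, as an engineer would, in place of code of your own. Each camera call takes 0.05 s, during which the arm holds its last target. There are 200 camera calls.

## Task

At the change of shift the bar tools were put back wrongly, each on the rest of another. Put every tool back on its own rest, upright and sitting fully down inside the rim: the milk pitcher on the square steel drip tray, the tamper in the black rubber seat, the cocoa shaker in the small steel dish and the group brush, bristles down, in the long wooden tray. A rest takes only one tool, and the ribbed bar mat is free to park one on; leave the white cup where it stands and knock no tool over.

Things in the scene. Friction and masses are not known exactly. Their poses are not given: they have to be found in the camera images.
- pitcher: Small steel milk pitcher, the only one, 72 x 99 x 88 mm high, 0.22 kg. Origin at underside height, z up. Its round foot (72 mm across) is centred 9 mm from the origin towards -y, the spout side. Handle: flat upright strap at +y, 10 mm thick along x, grip part y = 38 to 50, z = 28 to 71 mm; pinch it from above across x at y = 43, z = 55 mm. The bowl ends at y = 27 mm.
- tamper: Coffee tamper, 90 mm high, 0.42 kg: round steel foot 58 mm across and 25 mm high, round wooden grip above it 35 mm across. Origin in the centre of its underside, z up along the grip.
- shaker: Cocoa shaker, plain round steel can 43 mm across and 92 mm high, 0.14 kg. Origin in the centre of its underside, z up.
- brush: Group-head cleaning brush lying on its bristles, 30 mm wide (x) x 86 mm long (y) x 22 mm high, 0.07 kg. Origin in the centre of its underside, z up; grip it across x at its middle.
- drip_tray: The pitcher's rest: square steel drip tray with dark slots in its floor, 108 x 108 mm, fixed; rim 11 mm high, 5 mm wide; inside 98 x 98 mm, floor 4 mm above the counter. Origin in the centre of its underside, z up, sides along x and y.
- tamper_seat: The tamper's rest: round black rubber seat, 96 mm across, fixed; rim 12 mm high; inside 78 mm across, floor 4 mm above the counter. Origin in the centre of its underside, z up.
- shaker_dish: The shaker's rest: small round steel dish, 74 mm across, fixed; rim 10 mm high; inside about 64 mm across, floor 3 mm above the counter. Origin in the centre of its underside, z up.
- brush_tray: The brush's rest: oblong wooden tray, 62 mm (x) x 118 mm (y), fixed; rim 9 mm high, 6 mm wide; inside 50 x 106 mm, floor 3 mm above the counter. Origin in the centre of its underside, z up, long side along y.
- bar_mat: Flat black ribbed rubber bar mat, 110 mm (x) x 150 mm (y) x 4 mm, fixed, empty at the start: room to park a tool. Origin in the centre of its underside, z up.
- cup: White stoneware cup standing upright among the rests, 86 mm across, 56 mm high, its handle on the +y side; leave it alone. Origin at its underside, about 8 mm from its centre towards -y.

How it is judged:
By the outcome, as a careful person would: the job done as asked, in the order asked, and still so for the second after the job is handed in, with the robot touching nothing.
It also fails if it takes over 128 s, if anything falls off the work surface, if the arm or the gripper's body presses on something with over 40 N, if the wrist force passes 120 N, or if a joint passes its speed limit or range.

## Working session

There is one attempt and no reset: what is moved stays moved. The work goes in short steps, Python scripts to look and compute and a tool call to move; the robot and the scene stay as the last step left them, time stands still between calls to the robot, and variables do not carry over. Pictures are saved under pics/ and viewed, at most 14 in all, crops included, and the job is handed in when it is done.

```bash
ls; mkdir -p pics
```

Create h.py:
```python
import numpy as np, cv2
from plant import ctrl, optics, job
def snap(n):
    o=ctrl.get_obs(); s=optics.snapshot(n); s['obs']=o
    f=200/np.tan(np.radians(s['fovy']/2)); s['f']=f
    if 'R' not in s or n=='wrist':
        from scipy.spatial.transform import Rotation as Ro
        T=np.eye(4);T[:3,:3]=Ro.from_euler('xyz',o['orientation'],degrees=True).as_matrix();T[:3,3]=o['tool_pos']
        C=T@np.array(s['T_tool_cam']); s['R']=C[:3,:3].T; s['t']=-s['R']@C[:3,3]
    s['R']=np.array(s['R']);s['t']=np.array(s['t']); return s
def ray(s,u,v):
    d=np.array([(u-s['cx'])/s['f'],(v-s['cy'])/s['f'],1]); return -s['R'].T@s['t'], s['R'].T@d
def onplane(s,u,v,z):
    c,d=ray(s,u,v); return c+d*(z-c[2])/d[2]
def cloud(s):
    v,u=np.mgrid[:400,:640]; z=s['z_map']
    P=np.stack([(u-s['cx'])/s['f']*z,(v-s['cy'])/s['f']*z,z],-1)
    return (P-s['t'])@s['R']
def proj(s,X):
    c=s['R']@np.array(X)+s['t']; return s['f']*c[0]/c[2]+s['cx'],s['f']*c[1]/c[2]+s['cy']
def save(s,name): cv2.imwrite('pics/'+name,s['frame'][:,:,::-1])
```

Run:
```python
from h import *
for n in('scene','top','wrist'):
    s=snap(n); save(s,n+'0.png'); print(n,s['fovy'],s['cx'],s['cy'],-s['R'].T@s['t'],s['R'][2], (s['z_map']>0).mean())
print(ctrl.get_obs())
```

```text
pics
plant.py
scene 44.728744624228796 321.4156418284084 198.0159467828901 [0.18727337 0.75620518 0.66862434] [ 0.36055944 -0.72784264 -0.58330265] 0.99594921875
top 53.39369523426274 317.2699648332406 196.70933938667525 [ 0.52133655 -0.01425617  0.88088191] [ 0.06451367  0.03556189 -0.99728298] 0.99591796875
wrist 58.07072948135612 317.5227784261777 200.18917053933353 [ 0.17055806 -0.65842412  0.38351761] [ 0.27252566  0.1081741  -0.95604818] 0.99604296875
{'clock': 0.15, 'joint_pos': array([-5.23064755e+01,  2.05816227e+01,  6.46059285e-01, -1.42686695e-02,
       -7.01372262e+01, -1.65056504e+01]), 'qvel': array([ 0.08400457, -0.16688257,  0.1386936 ,  0.12518723,  0.01713636,
       -0.06116967]), 'tau': array([-1.34092017e-03, -5.83275998e+01,  2.93292403e+01,  7.00115025e+00,
        8.89057730e-03, -1.03125622e-04]), 'tool_pos': array([ 0.24379907, -0.62906453,  0.25084517]), 'orientation': array([ 1.79926398e+02, -7.81950893e-03, -1.58816978e+02]), 'force': array([-1.02447504, -1.01286022, -0.07572713]), 'moment': array([ 0.00870013, -0.04729004,  0.00867271]), 'gripper_force': 0.0, 'opening': 0.08812735651131261}
```

View pics/top0.png

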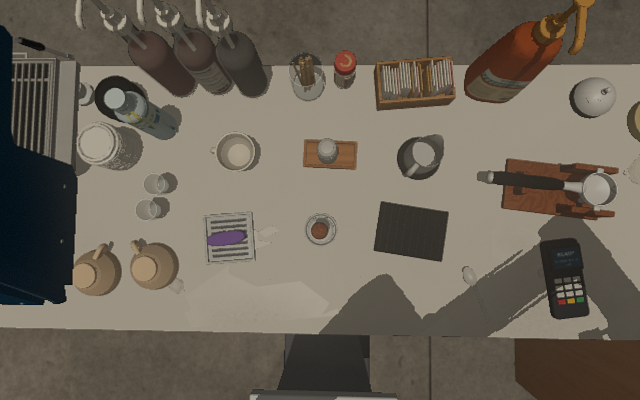

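View pics/scene0.png

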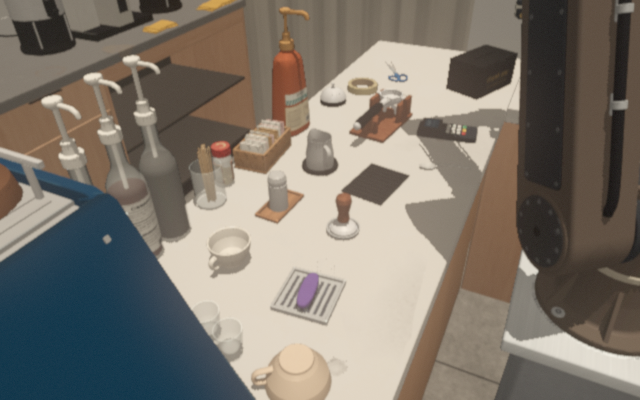

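Run:
```python
from h import *
s=snap('top'); P=cloud(s); np.savez('top.npz',P=P,frame=s['frame'])
c=s['frame'][125:270,195:455,::-1]; cv2.imwrite('pics/c1.png',cv2.resize(c,None,fx=3,fy=3,interpolation=2))
z=P[...,2]; H=np.clip((z+0.005)/0.1*255,0,255).astype(np.uint8)
c=cv2.applyColorMap(H,cv2.COLORMAP_JET)[125:270,195:455]; cv2.imwrite('pics/c2.png',cv2.resize(c,None,fx=3,fy=3,interpolation=0))
# table level check, object peaks
for n,(u,v) in dict(table=(290,190),table2=(380,280),brush=(227,238),shaker=(327,148),tamper=(319,231),pitch=(424,155),mat=(411,231),traycorner=(340,148),rack=(415,80),cup=(239,153)).items(): print(n,P[v,u].round(3))
for n,(a,b,c,d) in dict(rack=(375,455,55,108),bot=(210,270,30,98),glass=(290,325,50,100),red=(333,358,50,90),knock=(478,620,155,220),mugs=(75,180,240,295),shot=(135,170,170,220)).items():
  Q=P[c:d,a:b].reshape(-1,3); Q=Q[Q[:,2]>0.02]; print(n,np.percentile(Q,[2,98],axis=0).round(3).tolist())
```

```text
table [0.593 0.078 0.002]
table2 [ 0.397 -0.121 -0.001]
brush [0.486 0.211 0.024]
shaker [ 0.67  -0.005  0.094]
tamper [0.504 0.01  0.092]
pitch [ 0.671 -0.217  0.007]
mat [ 0.505 -0.188  0.004]
traycorner [ 0.687 -0.033  0.004]
rack [ 0.816 -0.185  0.071]
cup [0.674 0.192 0.011]
rack [[0.775, -0.264, 0.024], [0.869, -0.109, 0.075]]
bot [[0.801, 0.13, 0.026], [0.853, 0.236, 0.276]]
glass [[0.794, 0.006, 0.023], [0.863, 0.072, 0.146]]
red [[0.822, -0.06, 0.024], [0.863, -0.018, 0.108]]
knock [[0.54, -0.576, 0.026], [0.642, -0.333, 0.082]]
mugs [[0.369, 0.332, 0.022], [0.47, 0.521, 0.061]]
shot [[0.525, 0.337, 0.022], [0.62, 0.396, 0.062]]
```

View pics/c1.png

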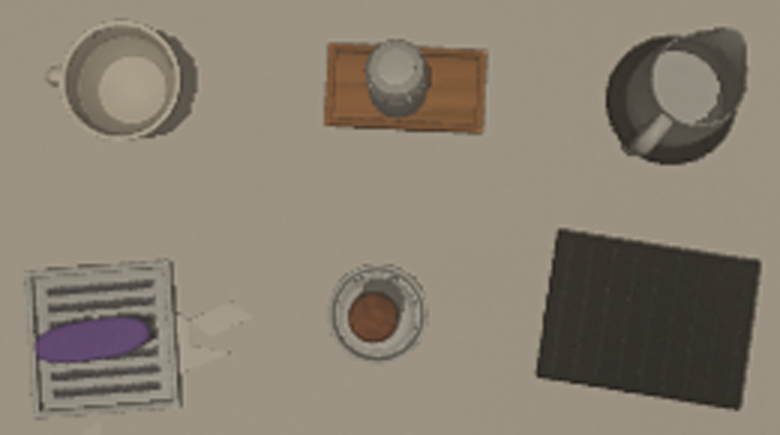

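View pics/c2.png

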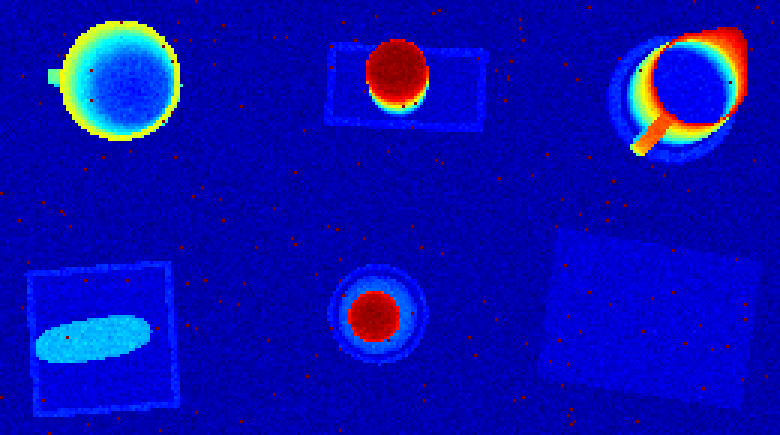

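The crops show: cup (122,80 of crop), shaker on the wooden tray (397,75), pitcher on the black seat with handle to lower left (645,140), brush on the drip tray (95,340), tamper on the steel dish (375,315), mat (650,320). Now I measure them, using two views.

Create meas.py:
```python
from h import *
def run(name):
    s=snap(name); P=cloud(s); F=s['frame']; hsv=cv2.cvtColor(F,cv2.COLOR_RGB2HSV)
    z=cv2.medianBlur(P[...,2].astype(np.float32),3)
    def sel(c,r,lo,hi): 
        m=(np.hypot(P[...,0]-c[0],P[...,1]-c[1])<r)&(z>lo)&(z<hi)&(abs(P[...,2]-z)<.004); return P[m]
    def rect(Q):
        if len(Q)<8: return None
        (cx,cy),(w,h),a=cv2.minAreaRect((Q[:,:2]*1000).astype(np.float32)); return [round(v,1) for v in(cx,cy,w,h,a)]
    print('==',name)
    def show(n,Q): print(n,len(Q),'rect(mm)',rect(Q),'z pct', np.percentile(Q[:,2],[5,50,95]).round(4) if len(Q) else '')
    show('drip all',sel((.485,.2),.095,.0065,.02))
    show('brush',sel((.486,.211),.06,.016,.04))
    show('mat',sel((.505,-.188),.12,.0025,.012))
    show('dish rim',sel((.505,.005),.05,.006,.016))
    show('tamper foot',sel((.505,.005),.05,.021,.04))
    show('tamper top',sel((.505,.008),.05,.08,.11))
    show('btray',sel((.67,-.02),.085,.0055,.015))
    show('shaker top',sel((.67,-.005),.05,.088,.11))
    show('seat',sel((.66,-.21),.07,.008,.018))
    show('pitch all',sel((.66,-.21),.09,.025,.11))
    show('pitch rim',sel((.66,-.21),.09,.08,.11))
    show('cup',sel((.69,.18),.08,.045,.07))
    return s,P,z
if __name__=='__main__':
    run('scene'); s,P,z=run('top')
    # pitcher handle: depth between along top
    m=(np.hypot(P[...,0]-.66,P[...,1]+.21)<.09)&(z>.025)
    v,u=np.nonzero(m)
    Q=P[m]; 
    for lo,hi in((.03,.04),(.04,.05),(.05,.06),(.06,.07),(.07,.08),(.08,.1)):
        q=Q[(Q[:,2]>lo)&(Q[:,2]<hi)]; d=q[:,:2]-[.66,-.21]; far=q[(d@np.array([-.7,.7]))>.03]; print(lo,len(q),len(far),far.mean(0).round(4) if len(far) else '')
    np.save('pitch.npy',Q)
```

```bash
python3 meas.py
```

```text
== scene
drip all 588 rect(mm) [487.0, 211.5, 108.7, 110.7, 5.0] z pct [0.007  0.0093 0.012 ]
brush 521 rect(mm) [486.4, 215.6, 30.3, 84.5, 8.5] z pct [0.0205 0.025  0.027 ]
mat 753 rect(mm) [539.5, -189.7, 148.0, 169.6, 82.9] z pct [0.0005 0.0029 0.0052]
dish rim 337 rect(mm) [507.2, 11.8, 71.2, 68.5, 21.5] z pct [0.0055 0.01   0.016 ]
tamper foot 71 rect(mm) [503.9, 16.1, 25.5, 14.1, 27.2] z pct [0.0222 0.0333 0.0391]
tamper top 157 rect(mm) [504.7, 10.8, 34.0, 29.5, 70.2] z pct [0.0809 0.0878 0.0927]
btray 233 rect(mm) [673.9, -9.0, 120.5, 62.0, 85.7] z pct [0.0045 0.0073 0.013 ]
shaker top 123 rect(mm) [672.7, -1.4, 35.1, 33.6, 14.2] z pct [0.0887 0.0914 0.0935]
seat 204 rect(mm) [662.6, -195.3, 90.5, 70.4, 22.7] z pct [0.0071 0.0103 0.0163]
pitch all 829 rect(mm) [660.7, -201.7, 75.2, 83.2, 6.7] z pct [0.0296 0.0621 0.0829]
pitch rim 84 rect(mm) [669.6, -207.9, 53.1, 72.2, 16.5] z pct [0.0804 0.0827 0.0878]
cup 448 rect(mm) [670.3, 191.8, 85.4, 86.3, 64.2] z pct [0.0455 0.0518 0.055 ]
== top
drip all 434 rect(mm) [486.5, 211.1, 107.9, 108.7, 5.2] z pct [0.0075 0.0103 0.0128]
bru
[... 351 characters left out ...]
 0.0932]
btray 359 rect(mm) [673.8, -10.1, 117.8, 62.1, 87.2] z pct [0.0053 0.008  0.0105]
shaker top 266 rect(mm) [671.7, -4.6, 34.5, 36.2, 0.4] z pct [0.0891 0.0922 0.095 ]
seat 389 rect(mm) [662.5, -202.5, 93.5, 82.5, 53.3] z pct [0.0073 0.0108 0.0147]
pitch all 615 rect(mm) [663.8, -200.3, 70.1, 84.9, 16.2] z pct [0.0285 0.0609 0.0842]
pitch rim 61 rect(mm) [692.5, -225.9, 37.2, 15.3, 51.8] z pct [0.0804 0.0842 0.0893]
cup 333 rect(mm) [669.4, 191.4, 84.1, 84.2, 0.0] z pct [0.0459 0.0538 0.0563]
0.03 77 11 [ 0.6461 -0.1764  0.0344]
0.04 89 17 [ 0.6395 -0.1779  0.0449]
0.05 93 7 [ 0.6358 -0.1752  0.0553]
0.06 99 15 [ 0.6226 -0.1711  0.0655]
0.07 166 60 [ 0.6326 -0.1795  0.0741]
0.08 138 0
```

Create go.py:
```python
import sys
from h import *
from scipy.spatial.transform import Rotation as Ro
def go(x,y,z,yaw):
    o=ctrl.get_obs(); r=Ro.from_euler('xyz',o['orientation'],degrees=True)
    d=r.inv().apply(np.array([x,y,z])-o['tool_pos'])
    t=-((yaw-o['orientation'][2]+90)%180-90)
    print('at',o['tool_pos'].round(4),o['orientation'].round(1),'j6',o['joint_pos'][5].round(0),'t',o['clock'],'| delta',d.round(4),'turn',round(t,1),'dist',np.linalg.norm(d).round(3))
if __name__=='__main__': go(*map(float,sys.argv[1:5]))
```

```bash
python3 go.py .487 -.19 .25 -100
```

Run:
```python
from h import *
d=np.load('top.npz');P=d['P'];z=cv2.medianBlur(P[...,2].astype(np.float32),3)
def circ(Q):
    A=np.c_[2*Q[:,:2],np.ones(len(Q))]; b=(Q[:,:2]**2).sum(1); x=np.linalg.lstsq(A,b,rcond=None)[0]; return x[:2].round(4),np.sqrt(x[2]+x[0]**2+x[1]**2).round(4)
m=(np.hypot(P[...,0]-.662,P[...,1]+.205)<.075)&(z>.008)&(z<.018); Q=P[m]
for _ in range(5):
    c,r=circ(Q); e=abs(np.hypot(*(Q[:,:2]-c).T)-r); Q=Q[e<.006]
print('seat',c,r)
m=(np.hypot(P[...,0]-.507,P[...,1]-.009)<.045)&(z>.006)&(z<.014); Q=P[m]
for _ in range(5):
    c,r=circ(Q); e=abs(np.hypot(*(Q[:,:2]-c).T)-r); Q=Q[e<.004]
print('dish',c,r)
hsv=cv2.cvtColor(d['frame'],cv2.COLOR_RGB2GRAY); M=np.zeros((400,640),np.uint8); M[195:265,370:455]=hsv[195:265,370:455]<70
cs=max(cv2.findContours(M,0,1)[0],key=cv2.contourArea)[:,0]
Q=np.array([P[v,u] for u,v in cs if abs(P[v,u,2]-.003)<.006]); print('mat',cv2.minAreaRect((Q[:,:2]*1000).astype(np.float32)))
```

```text
at [ 0.2439 -0.6292  0.2512] [ 180.    -0.  -158.8] j6 -17.0 t 0.3 | delta [-0.3854  0.3217  0.0014] turn -58.8 dist 0.502
seat [ 0.6632 -0.2024] 0.0407
dish [0.5058 0.0102] 0.0317
mat ((504.5359802246094, -187.23141479492188), (148.18016052246094, 108.07733917236328), 81.42587280273438)
```

The manual's scale: shifts go in shares of 0.5 m and turns go in shares of pi rad. Converting my numbers, -0.33 m / 0.5 = -0.66, -0.295 m / 0.5 = -0.59, -55 degrees / 180 = -0.3056.

>>> {"api": "drive_effector", "payload": {
  "deltas": {"increments":[[-0.04, 0.04, 0, -0.0278, 0.088], [-0.12, 0.1, 0, -0.0667, 0.088], [-0.22, 0.18, 0, -0.1111, 0.088], [-0.31, 0.26, 0, -0.1556, 0.088], [-0.4, 0.34, 0, -0.2, 0.088], [-0.5, 0.42, 0, -0.2444, 0.088], [-0.59, 0.5, 0, -0.2778, 0.088], [-0.66, 0.56, 0, -0.3056, 0.088]]}
}}

```text
clock: 1.3
tool_pos: [0.4512, -0.2468, 0.2519]
orientation: [-179.9, 0.0, -103.6]
force: [1.7, -0.2, 0.0]
opening: 0.0873
gripper_force: 0.0
```

>>> {"api": "drive_effector", "payload": {
  "deltas": {"increments":[[-0.06, 0.05, 0, -0.0222, 0.088], [-0.11, 0.084, 0, -0.0222, 0.088], [-0.11, 0.084, 0, -0.0222, 0.088]]}
}}

```text
clock: 1.68
tool_pos: [0.4223, -0.1842, 0.252]
orientation: [-179.9, 0.0, -99.7]
force: [0.4, -1.5, 0.5]
opening: 0.0872
gripper_force: 0.0
```

Run:
```python
from h import *
s=snap('wrist'); save(s,'w1.png')
s2=snap('top')
P=cloud(s); np.savez('w1.npz',P=P,frame=s['frame'])
```

```bash
python3 go.py .4865 .2145 .25 -80.5
```

```text
at [ 0.4231 -0.1855  0.252 ] [-179.9    0.   -99.8] j6 -11.0 t 1.775 | delta [-0.4049  0.0052  0.002 ] turn -19.3 dist 0.405
```

View pics/w1.png

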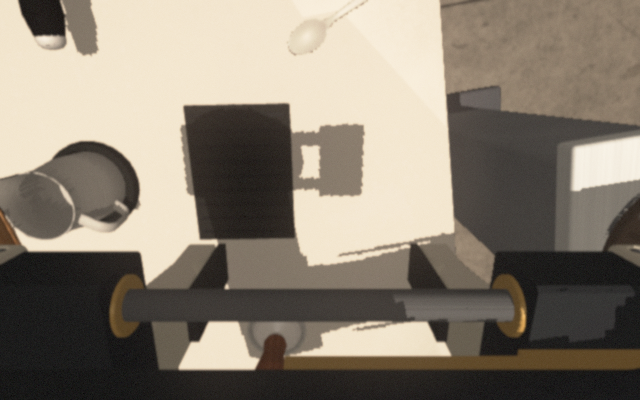

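The wrist picture shows the mat (240,170), the pitcher with its handle (105,215) and the tamper grip at (270,345). Now to the brush.

Converted, -0.405 m / 0.5 = -0.81, -0.385 m / 0.5 = -0.77, -19.3 degrees / 180 = -0.1072.

>>> {"api": "drive_effector", "payload": {
  "deltas": {"increments":[[-0.06, 0, 0, -0.0167, 0.06], [-0.18, 0.002, 0, -0.0333, 0.06], [-0.3, 0.004, 0, -0.05, 0.06], [-0.42, 0.006, 0, -0.0667, 0.06], [-0.54, 0.008, 0, -0.0833, 0.06], [-0.66, 0.01, 0, -0.1, 0.06], [-0.77, 0.01, 0, -0.1072, 0.06], [-0.81, 0.01, 0.004, -0.1072, 0.06]]}
}}

```text
clock: 2.78
tool_pos: [0.488, 0.2166, 0.249]
orientation: [180.0, -0.0, -80.4]
force: [-0.2, -0.3, -0.6]
opening: 0.06
gripper_force: 0.0
```

>>> {"api": "drive_effector", "payload": {
  "deltas": {"increments":[[0, 0, 0, 0, 0.06], [0, 0, 0, 0, 0.06]]}
}}

```text
clock: 3.02
tool_pos: [0.487, 0.2132, 0.2493]
orientation: [180.0, -0.0, -80.6]
force: [0.2, 0.2, 0.1]
opening: 0.0597
gripper_force: 0.0
```

```bash
python3 go.py .4865 .2145 .038 -80.5
```

```text
at [0.487  0.2132 0.2493] [180.   -0.  -80.6] j6 -35.0 t 3.025 | delta [-1.500e-03  1.000e-04  2.113e-01] turn -0.1 dist 0.211
```

Converted, 0.211 m / 0.5 = 0.422, 0.21 m / 0.5 = 0.42.

>>> {"api": "drive_effector", "payload": {
  "deltas": {"increments":[[-0.002, 0, 0.1, 0, 0.06], [-0.002, 0, 0.2, 0, 0.06], [-0.002, 0, 0.3, 0, 0.06], [-0.002, 0, 0.36, 0, 0.06], [-0.002, 0, 0.4, 0, 0.06], [-0.002, 0, 0.42, 0, 0.06], [-0.002, 0, 0.422, 0, 0.06], [-0.002, 0, 0.422, 0, 0.06]]}
}}

```text
clock: 4.03
tool_pos: [0.4872, 0.2154, 0.0395]
orientation: [-179.9, 0.0, -80.5]
force: [0.7, 0.6, 1.1]
opening: 0.06
gripper_force: 0.0
```

>>> {"api": "drive_effector", "payload": {
  "deltas": {"increments":[[0, 0, 0, 0, 0.02], [0, 0, 0, 0, 0.02], [0, 0, 0, 0, 0.02], [0, 0, 0, 0, 0.02], [0, 0, 0, 0, 0.02], [0, 0, 0, 0, 0.02]]}
}}

```text
clock: 4.78
tool_pos: [0.4867, 0.2154, 0.0387]
orientation: [-180.0, 0.0, -80.5]
force: [-1.3, -0.3, 3.5]
opening: 0.0285
gripper_force: 30.0
```

Converted, -0.15 m / 0.5 = -0.3, -0.13 m / 0.5 = -0.26.

>>> {"api": "drive_effector", "payload": {
  "deltas": {"increments":[[0, 0, -0.06, 0, 0.02], [0, 0, -0.16, 0, 0.02], [0, 0, -0.26, 0, 0.02], [0, 0, -0.3, 0, 0.02], [0, 0, -0.3, 0, 0.02]]}
}}

```text
clock: 5.4
tool_pos: [0.4873, 0.2159, 0.1901]
orientation: [-179.8, 0.1, -80.5]
force: [0.9, 0.6, -1.7]
opening: 0.0283
gripper_force: 30.0
```

```bash
python3 go.py .482 -.188 .19 -98
```

```text
at [0.4873 0.2159 0.1901] [-1.798e+02  1.000e-01 -8.050e+01] j6 -36.0 t 5.4 | delta [ 0.3975  0.0718 -0.0009] turn 17.5 dist 0.404
```

Converted, 0.3975 m / 0.5 = 0.795, 0.38 m / 0.5 = 0.76, 17.5 degrees / 180 = 0.0972.

>>> {"api": "drive_effector", "payload": {
  "deltas": {"increments":[[0.06, 0.01, 0, 0.0111, 0.02], [0.18, 0.032, 0, 0.0278, 0.02], [0.3, 0.054, 0, 0.0444, 0.02], [0.42, 0.076, 0, 0.0611, 0.02], [0.54, 0.098, 0, 0.0778, 0.02], [0.66, 0.12, 0, 0.0944, 0.02], [0.76, 0.138, 0, 0.0972, 0.02], [0.795, 0.144, -0.002, 0.0972, 0.02]]}
}}

```text
clock: 6.4
tool_pos: [0.4799, -0.1909, 0.1877]
orientation: [179.8, -0.0, -98.2]
force: [0.2, 0.8, -0.1]
opening: 0.0288
gripper_force: 30.0
```

>>> {"api": "drive_effector", "payload": {
  "deltas": {"increments":[[0, 0, 0, 0, 0.02], [0, 0, 0, 0, 0.02]]}
}}

```text
clock: 6.65
tool_pos: [0.481, -0.1878, 0.1889]
orientation: [179.9, 0.0, -98.0]
force: [0.0, -0.3, -0.2]
opening: 0.0283
gripper_force: 30.0
```

```bash
python3 go.py .482 -.188 .0395 -98
```

```text
at [ 0.481  -0.1878  0.1889] [179.9   0.  -98. ] j6 -8.0 t 6.65 | delta [ 0.     -0.0012  0.1494] turn 0.0 dist 0.149
```

Converted, 0.149 m / 0.5 = 0.298, 0.147 m / 0.5 = 0.294.

>>> {"api": "drive_effector", "payload": {
  "deltas": {"increments":[[0, 0, 0.08, 0, 0.02], [0, 0, 0.16, 0, 0.02], [0, 0, 0.23, 0, 0.02], [0, 0, 0.27, 0, 0.02], [0, 0, 0.286, 0, 0.02], [0, 0, 0.294, 0, 0.02], [0, 0, 0.298, 0, 0.02], [0, 0, 0.298, 0, 0.02]]}
}}

```text
clock: 7.65
tool_pos: [0.4816, -0.1885, 0.0411]
orientation: [-179.9, 0.0, -98.0]
force: [-0.0, 0.4, -0.6]
opening: 0.0284
gripper_force: 30.0
```

Converted, -0.21 m / 0.5 = -0.42, -0.19 m / 0.5 = -0.38.

>>> {"api": "drive_effector", "payload": {
  "deltas": {"increments":[[0, 0, 0, 0, 0.04], [0, 0, 0, 0, 0.06], [0, 0, 0, 0, 0.06], [0, 0, -0.06, 0, 0.06], [0, 0, -0.16, 0, 0.06], [0, 0, -0.28, 0, 0.06], [0, 0, -0.38, 0, 0.06], [0, 0, -0.42, 0, 0.06]]}
}}

```text
clock: 8.65
tool_pos: [0.4823, -0.1888, 0.2543]
orientation: [-179.7, 0.0, -98.0]
force: [-0.3, 0.3, -0.2]
opening: 0.0597
gripper_force: 0.0
```

Run:
```python
from meas import *
s=snap('wrist'); save(s,'w2.png'); 
P=cloud(s); z=cv2.medianBlur(P[...,2].astype(np.float32),3); np.savez('w2.npz',P=P,f=s['frame'])
m=(np.hypot(P[...,0]-.663,P[...,1]+.202)<.09)&(z>.025)&(z<.12);print('pitcher pts',m.sum())
```

```text
pitcher pts 6241
```

View pics/w2.png

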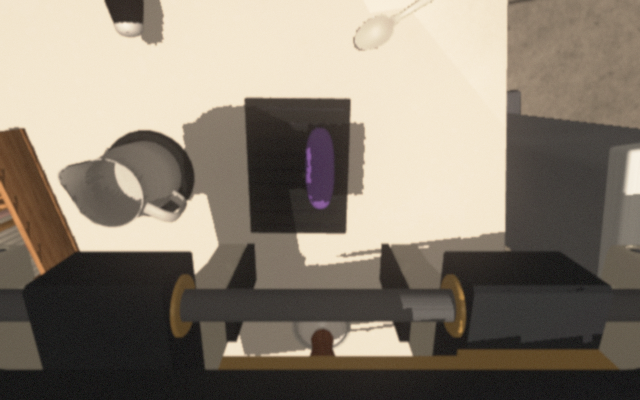

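Brush sits upright on the mat (320,168); the pitcher (120,185) has its handle at (170,207). I locate the handle from this cloud and the top one.

Run:
```python
from h import *
for f in('w2.npz','top.npz'):
    P=np.load(f)['P']; z=cv2.medianBlur(P[...,2].astype(np.float32),3)
    m=(np.hypot(P[...,0]-.663,P[...,1]+.202)<.09)&(z>.02)&(z<.12)&(abs(P[...,2]-z)<.004); Q=P[m]
    c0=np.array([.663,-.202])
    d=Q[:,:2]-c0; r=np.hypot(*d.T); a=np.degrees(np.arctan2(d[:,1],d[:,0]))
    print(f,np.percentile(Q[:,2],99).round(4))
    h=(r>.043)&(a>90)&(a<180)
    if h.sum():
        q=Q[h]; print('handle',h.sum(),q.mean(0).round(4),'angle',np.median(a[h]).round(1),'rmax',np.percentile(r[h],97).round(4))
        g=q[q[:,2]>.05]; (cx,cy),wh,an=cv2.minAreaRect((g[:,:2]*1000).astype(np.float32)); print(cx,cy,wh,an, np.percentile(g[:,2],[5,50,95]).round(4))
    sp=Q[:,2]>.082; print('high',sp.sum(),Q[sp].mean(0).round(4), np.median(a[sp]).round(1))
    # lower bowl wall circle
    for lo,hi in((.02,.03),(.03,.045),):
        q=Q[(Q[:,2]>lo)&(Q[:,2]<hi)&(r<.043)]
        A=np.c_[2*q[:,:2],np.ones(len(q))];x=np.linalg.lstsq(A,(q[:,:2]**2).sum(1),rcond=None)[0];print('bowl',lo,len(q),x[:2].round(4),np.sqrt(x[2]+x[0]**2+x[1]**2).round(4))
```

```text
w2.npz 0.0895
handle 209 [ 0.6238 -0.1747  0.0604] angle 145.8 rmax 0.0517
625.0294189453125 -173.1824493408203 (11.392086029052734, 9.253973960876465) 54.956031799316406 [0.0535 0.0693 0.0738]
high 851 [ 0.6783 -0.2123  0.0856] -29.6
bowl 0.02 708 [ 0.6658 -0.205 ] 0.0362
bowl 0.03 1125 [ 0.6668 -0.2067] 0.0355
top.npz 0.0885
handle 36 [ 0.6241 -0.1724  0.0663] angle 142.6 rmax 0.053
624.7230834960938 -172.94842529296875 (8.82532787322998, 9.990960121154785) 49.378662109375 [0.0591 0.0702 0.0744]
high 40 [ 0.6936 -0.2293  0.0861] -41.6
bowl 0.02 83 [ 0.665  -0.2057] 0.0363
bowl 0.03 114 [ 0.6662 -0.2064] 0.0352
```

```bash
python3 go.py .6255 -.1734 .2 -38.5
```

```text
at [ 0.4828 -0.1891  0.2557] [-179.6   -0.   -98. ] j6 -8.0 t 8.7 | delta [-0.0354 -0.1388  0.0566] turn -59.5 dist 0.154
```

Converted, -0.139 m / 0.5 = -0.278, -0.12 m / 0.5 = -0.24, -59.5 degrees / 180 = -0.3306.

>>> {"api": "drive_effector", "payload": {
  "deltas": {"increments":[[-0.01, -0.04, 0, -0.0444, 0.045], [-0.02, -0.08, 0, -0.0889, 0.045], [-0.03, -0.12, 0, -0.1333, 0.045], [-0.04, -0.16, 0, -0.1778, 0.045], [-0.05, -0.2, 0, -0.2278, 0.045], [-0.06, -0.24, 0.04, -0.2778, 0.045], [-0.071, -0.278, 0.08, -0.3306, 0.045], [-0.071, -0.278, 0.11, -0.3306, 0.045]]}
}}

```text
clock: 9.7
tool_pos: [0.6241, -0.1726, 0.1934]
orientation: [179.9, 0.1, -38.5]
force: [-0.3, 0.4, -0.0]
opening: 0.0449
gripper_force: 0.0
```

>>> {"api": "drive_effector", "payload": {
  "deltas": {"increments":[[0, 0, 0, 0, 0.045], [0, 0, 0, 0, 0.045]]}
}}

```text
clock: 9.95
tool_pos: [0.6237, -0.173, 0.1964]
orientation: [-180.0, -0.0, -38.6]
force: [-1.7, 0.0, 1.4]
opening: 0.045
gripper_force: 0.0
```

```bash
python3 go.py .6255 -.1734 .065 -38.5
```

```text
at [ 0.6237 -0.173   0.1964] [-180.    -0.   -38.6] j6 50.0 t 9.95 | delta [ 0.0016 -0.0008  0.1314] turn -0.1 dist 0.131
```

Converted, 0.131 m / 0.5 = 0.262, 0.125 m / 0.5 = 0.25.

>>> {"api": "drive_effector", "payload": {
  "deltas": {"increments":[[0.002, -0.002, 0.06, 0, 0.045], [0.002, -0.002, 0.12, 0, 0.045], [0.002, -0.002, 0.18, 0, 0.045], [0.002, -0.002, 0.22, 0, 0.045], [0.002, -0.002, 0.25, 0, 0.045], [0.002, -0.002, 0.262, 0, 0.045], [0.002, -0.002, 0.262, 0, 0.045]]}
}}

```text
clock: 10.82
tool_pos: [0.6254, -0.1727, 0.065]
orientation: [-180.0, -0.0, -38.5]
force: [0.8, 0.5, 0.3]
opening: 0.0451
gripper_force: 0.0
```

>>> {"api": "drive_effector", "payload": {
  "deltas": {"increments":[[0, 0, 0, 0, 0.0], [0, 0, 0, 0, 0.0], [0, 0, 0, 0, 0.0], [0, 0, 0, 0, 0.0], [0, 0, 0, 0, 0.0], [0, 0, 0, 0, 0.0]]}
}}

```text
clock: 11.58
tool_pos: [0.6252, -0.1727, 0.0647]
orientation: [180.0, -0.0, -38.5]
force: [-1.0, 0.3, 1.2]
opening: 0.0095
gripper_force: 30.0
```

Converted, -0.14 m / 0.5 = -0.28, -0.12 m / 0.5 = -0.24.

>>> {"api": "drive_effector", "payload": {
  "deltas": {"increments":[[0, 0, -0.04, 0, 0.0], [0, 0, -0.1, 0, 0.0], [0, 0, -0.18, 0, 0.0], [0, 0, -0.24, 0, 0.0], [0, 0, -0.28, 0, 0.0], [0, 0, -0.28, 0, 0.0], [0, 0, -0.28, 0, 0]]}
}}

```text
clock: 12.45
tool_pos: [0.6244, -0.1724, 0.2031]
orientation: [180.0, 0.1, -38.5]
force: [-0.8, -0.4, -2.1]
opening: 0.01
gripper_force: 30.0
```

```bash
python3 go.py .446 .2437 .205 -38.5
```

```text
at [ 0.6244 -0.1724  0.2031] [ 1.80e+02  1.00e-01 -3.85e+01] j6 50.0 t 12.45 | delta [-0.3988 -0.2144 -0.0014] turn -0.0 dist 0.453
```

Converted, -0.315 m / 0.5 = -0.63, -0.27 m / 0.5 = -0.54.

>>> {"api": "drive_effector", "payload": {
  "deltas": {"increments":[[-0.03, -0.016, 0, 0, 0], [-0.09, -0.048, 0, 0, 0], [-0.18, -0.096, 0, 0, 0], [-0.27, -0.144, 0, 0, 0], [-0.36, -0.192, 0, 0, 0], [-0.45, -0.24, 0, 0, 0], [-0.54, -0.288, 0, 0, 0], [-0.63, -0.336, 0, 0, 0]]}
}}

```text
clock: 13.45
tool_pos: [0.4816, 0.1565, 0.2038]
orientation: [180.0, 0.0, -38.5]
force: [-0.2, 0.9, -2.5]
opening: 0.0094
gripper_force: 30.0
```

>>> {"api": "drive_effector", "payload": {
  "deltas": {"increments":[[-0.08, -0.044, 0, 0, 0], [-0.13, -0.072, 0, 0, 0], [-0.16, -0.088, 0, 0, 0], [-0.168, -0.093, 0, 0, 0], [-0.168, -0.093, 0, 0, 0], [-0.168, -0.093, 0, 0, 0]]}
}}

```text
clock: 14.2
tool_pos: [0.4467, 0.2429, 0.2044]
orientation: [180.0, 0.0, -38.6]
force: [-0.5, -0.0, -2.0]
opening: 0.0098
gripper_force: 30.0
```

```bash
python3 go.py .446 .2437 .068 -38.5
```

Run:
```python
from h import *
s=snap('wrist'); P=cloud(s); save(s,'w3.png'); s=snap('top'); save(s,'t3.png'); cv2.imwrite('pics/t3c.png',cv2.resize(s['frame'][120:300,150:450,::-1],None,fx=2.5,fy=2.5))
```

```text
at [0.4467 0.2429 0.2044] [180.    0.  -38.6] j6 1.0 t 14.2 | delta [-0.0011 -0.0002  0.1364] turn -0.1 dist 0.136
```

View pics/w3.png

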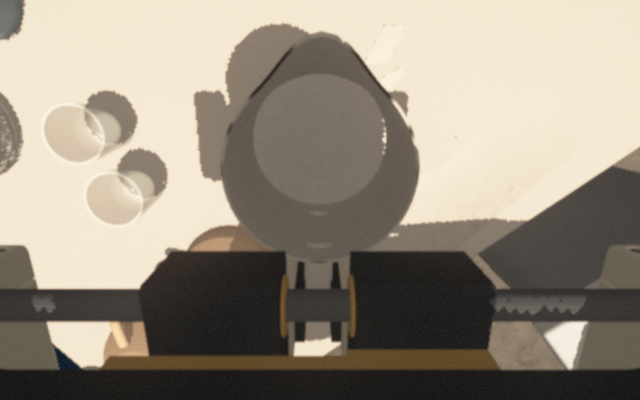

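The pitcher is held straight in the gripper (centre 320,140), spout pointing away. Lowering.

Converted, 0.139 m / 0.5 = 0.278, 0.136 m / 0.5 = 0.272.

>>> {"api": "drive_effector", "payload": {
  "deltas": {"increments":[[-0.002, 0, 0.08, 0, 0], [-0.002, 0, 0.16, 0, 0], [-0.002, 0, 0.22, 0, 0], [-0.002, 0, 0.25, 0, 0], [-0.002, 0, 0.264, 0, 0], [-0.002, 0, 0.272, 0, 0], [-0.002, 0, 0.276, 0, 0], [-0.002, 0, 0.278, 0, 0]]}
}}

```text
clock: 15.3
tool_pos: [0.446, 0.2445, 0.0661]
orientation: [-179.9, -0.0, -38.5]
force: [0.1, -0.1, -2.1]
opening: 0.0095
gripper_force: 30.0
```

>>> {"api": "drive_effector", "payload": {
  "deltas": {"increments":[[0, 0, 0, 0, 0], [0, 0, 0, 0, 0]]}
}}

```text
clock: 15.55
tool_pos: [0.4459, 0.2444, 0.0658]
orientation: [-180.0, -0.0, -38.5]
force: [-0.4, -0.4, -2.9]
opening: 0.0097
gripper_force: 30.0
```

Converted, 0.0015 m / 0.5 = 0.003, 0.001 m / 0.5 = 0.002.

>>> {"api": "drive_effector", "payload": {
  "deltas": {"increments":[[0, 0, 0.002, 0, 0], [0, 0, 0.003, 0, 0], [0, 0, 0.003, 0, 0]]}
}}

```text
clock: 15.92
tool_pos: [0.4459, 0.2445, 0.0646]
orientation: [-180.0, -0.0, -38.5]
force: [-2.4, 0.0, 5.0]
opening: 0.0094
gripper_force: 30.0
```

Run:
```python
from h import *
s=snap('scene'); cv2.imwrite('pics/s4.png',cv2.resize(s['frame'][200:360,200:420,::-1],None,fx=3.4,fy=3.4))
```

```text
(no output)
```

View pics/s4.png

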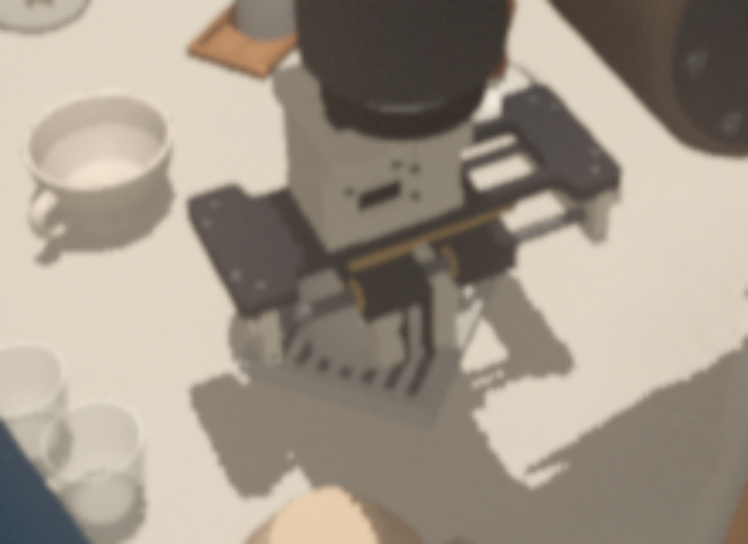

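Contact is felt; the pitcher foot (370,330) stands inside the tray. Release and rise.

Converted, -0.15 m / 0.5 = -0.3, -0.12 m / 0.5 = -0.24.

>>> {"api": "drive_effector", "payload": {
  "deltas": {"increments":[[0, 0, 0, 0, 0.03], [0, 0, 0, 0, 0.045], [0, 0, 0, 0, 0.045], [0, 0, -0.06, 0, 0.045], [0, 0, -0.14, 0, 0.045], [0, 0, -0.24, 0, 0.06], [0, 0, -0.3, 0, 0.06], [0, 0, -0.3, 0, 0.06]]}
}}

```text
clock: 16.98
tool_pos: [0.4468, 0.2452, 0.2167]
orientation: [-179.7, -0.0, -38.5]
force: [0.2, -0.6, 0.1]
opening: 0.0598
gripper_force: 0.0
```

```bash
python3 go.py .506 .010 .215 -70
```

Run:
```python
from h import *
s=snap('top'); P=cloud(s); z=cv2.medianBlur(P[...,2].astype(np.float32),3)
m=(np.hypot(P[...,0]-.487,P[...,1]-.211)<.05)&(z>.02)&(z<.11); print(m.sum())
for lo,hi in((.02,.035),(.035,.05)):
    q=P[m&(z>lo)&(z<hi)&(np.hypot(P[...,0]-.487,P[...,1]-.211)<.043)]
    A=np.c_[2*q[:,:2],np.ones(len(q))];x=np.linalg.lstsq(A,(q[:,:2]**2).sum(1),rcond=None)[0];print('bowl',lo,len(q),x[:2].round(4),np.sqrt(x[2]+x[0]**2+x[1]**2).round(4))
print('maxz',np.percentile(P[m][:,2],98))
```

```text
at [0.4468 0.2452 0.2167] [-179.7   -0.   -38.5] j6 1.0 t 16.975 | delta [0.1927 0.1472 0.0011] turn 31.5 dist 0.243
645
bowl 0.02 111 [0.4876 0.2103] 0.0354
bowl 0.035 140 [0.4878 0.2106] 0.0348
maxz 0.088117723578903
```

Converted, 0.1925 m / 0.5 = 0.385, 0.18 m / 0.5 = 0.36, 31.5 degrees / 180 = 0.175.

>>> {"api": "drive_effector", "payload": {
  "deltas": {"increments":[[0.04, 0.032, 0, 0.0278, 0.065], [0.1, 0.08, 0, 0.0556, 0.065], [0.18, 0.14, 0, 0.0833, 0.065], [0.26, 0.2, 0, 0.1111, 0.065], [0.32, 0.24, 0, 0.1389, 0.065], [0.36, 0.276, 0, 0.175, 0.065], [0.385, 0.294, 0.002, 0.175, 0.065], [0.385, 0.294, 0.002, 0.175, 0.065]]}
}}

```text
clock: 18.02
tool_pos: [0.5047, 0.0087, 0.2121]
orientation: [179.9, 0.0, -70.0]
force: [-0.3, -0.1, 0.7]
opening: 0.065
gripper_force: 0.0
```

>>> {"api": "drive_effector", "payload": {
  "deltas": {"increments":[[0, 0, 0, 0, 0.065], [0, 0, 0, 0, 0.065]]}
}}

```text
clock: 18.27
tool_pos: [0.5048, 0.0101, 0.213]
orientation: [180.0, 0.0, -69.9]
force: [0.2, 0.5, -0.0]
opening: 0.0652
gripper_force: 0.0
```

```bash
python3 go.py .5057 .0103 .068 -70
```

```text
at [0.5048 0.0101 0.213 ] [180.    0.  -69.9] j6 -3.0 t 18.275 | delta [ 1.00e-04 -9.00e-04  1.45e-01] turn 0.1 dist 0.145
```

Converted, 0.145 m / 0.5 = 0.29, 0.142 m / 0.5 = 0.284.

>>> {"api": "drive_effector", "payload": {
  "deltas": {"increments":[[0, -0.002, 0.08, 0, 0.065], [0, -0.002, 0.16, 0, 0.065], [0, -0.002, 0.22, 0, 0.065], [0, -0.002, 0.26, 0, 0.065], [0, -0.002, 0.284, 0, 0.065], [0, -0.002, 0.29, 0, 0.065], [0, -0.002, 0.29, 0, 0.065]]}
}}

```text
clock: 19.15
tool_pos: [0.5062, 0.01, 0.0685]
orientation: [-180.0, -0.0, -70.0]
force: [0.6, -0.6, 0.2]
opening: 0.065
gripper_force: 0.0
```

>>> {"api": "drive_effector", "payload": {
  "deltas": {"increments":[[0, 0, 0, 0, 0.02], [0, 0, 0, 0, 0.02], [0, 0, 0, 0, 0.02], [0, 0, 0, 0, 0.02], [0, 0, 0, 0, 0.02], [0, 0, 0, 0, 0.02]]}
}}

```text
clock: 19.9
tool_pos: [0.5059, 0.0097, 0.0683]
orientation: [-180.0, -0.0, -70.0]
force: [0.1, -0.7, 3.4]
opening: 0.0328
gripper_force: 30.0
```

Converted, -0.13 m / 0.5 = -0.26, -0.12 m / 0.5 = -0.24.

>>> {"api": "drive_effector", "payload": {
  "deltas": {"increments":[[0, 0, -0.04, 0, 0.02], [0, 0, -0.1, 0, 0.02], [0, 0, -0.18, 0, 0.02], [0, 0, -0.24, 0, 0.02], [0, 0, -0.26, 0, 0.02], [0, 0, -0.26, 0, 0.02]]}
}}

```text
clock: 20.65
tool_pos: [0.5054, 0.0097, 0.1974]
orientation: [180.0, 0.0, -70.0]
force: [-0.9, -0.0, -4.8]
opening: 0.0329
gripper_force: 30.0
```

Run:
```python
from h import *
s=snap('top'); P=cloud(s); z=cv2.medianBlur(P[...,2].astype(np.float32),3)
def fit(c,lo,hi,tol):
    m=(np.hypot(P[...,0]-c[0],P[...,1]-c[1])<.06)&(z>lo)&(z<hi); q=P[m]
    (cx,cy),r=cv2.minEnclosingCircle((q[:,:2]*1000).astype(np.float32)); print(len(q),'enc',cx,cy,r,'rect',cv2.minAreaRect((q[:,:2]*1000).astype(np.float32)),'med z',np.median(q[:,2]).round(4))
    A=np.c_[2*q[:,:2],np.ones(len(q))];x=np.linalg.lstsq(A,(q[:,:2]**2).sum(1),rcond=None)[0];print('ls',x[:2].round(4),np.sqrt(x[2]+x[0]**2+x[1]**2).round(4))
    m=(np.hypot(P[...,0]-c[0],P[...,1]-c[1])<.02); print('floor',np.median(P[m][:,2]))
fit((.662,-.203),.008,.02,0)
fit((.506,.0102),.0065,.02,0)
```

```bash
python3 go.py .6635 -.203 .2 -70
```

```text
428 enc 665.8952026367188 -205.32333374023438 47.13088607788086 rect ((665.7069091796875, -205.38214111328125), (91.1683349609375, 91.88248443603516), 1.5471793413162231) med z 0.0111
ls [ 0.6656 -0.2051] 0.043
floor 0.003474823066887953
36 enc 521.3365478515625 -14.256165504455566 9.999999747378752e-05 rect ((521.3365478515625, -14.256165504455566), (0.0, 0.0), 0.0) med z 0.8809
ls [ 0.1358 -0.0037] 0.3857
floor 0.6144441307535892
at [0.505  0.0096 0.1967] [179.9   0.  -70. ] j6 -3.0 t 20.7 | delta [ 0.2539 -0.0764 -0.0036] turn -0.0 dist 0.265
```

Converted, 0.2567 m / 0.5 = 0.5134, -0.0777 m / 0.5 = -0.1554.

>>> {"api": "drive_effector", "payload": {
  "deltas": {"increments":[[0.04, -0.012, 0, 0, 0.02], [0.12, -0.036, 0, 0, 0.02], [0.22, -0.066, 0, 0, 0.02], [0.32, -0.096, 0, 0, 0.02], [0.42, -0.126, 0, 0, 0.02], [0.48, -0.146, 0, 0, 0.02], [0.5134, -0.1554, 0, 0, 0.02], [0.5134, -0.1554, 0, 0, 0.02]]}
}}

```text
clock: 21.7
tool_pos: [0.6661, -0.2055, 0.1957]
orientation: [179.8, 0.1, -70.1]
force: [0.3, 1.3, -5.4]
opening: 0.0328
gripper_force: 30.0
```

>>> {"api": "drive_effector", "payload": {
  "deltas": {"increments":[[0, 0, 0, 0, 0.02], [0, 0, 0, 0, 0.02]]}
}}

```text
clock: 21.95
tool_pos: [0.6662, -0.204, 0.1982]
orientation: [-180.0, 0.0, -70.0]
force: [1.3, 0.1, -4.1]
opening: 0.033
gripper_force: 30.0
```

```bash
python3 go.py .6657 -.2052 .0703 -70
```

```text
at [ 0.6662 -0.204   0.1982] [-180.    0.  -70.] j6 21.0 t 21.95 | delta [0.001  0.0009 0.1279] turn 0.0 dist 0.128
```

Converted, 0.129 m / 0.5 = 0.258, 0.1285 m / 0.5 = 0.257.

>>> {"api": "drive_effector", "payload": {
  "deltas": {"increments":[[0.002, 0.002, 0.08, 0, 0.02], [0.002, 0.002, 0.16, 0, 0.02], [0.002, 0.002, 0.21, 0, 0.02], [0.002, 0.002, 0.236, 0, 0.02], [0.002, 0.002, 0.248, 0, 0.02], [0.002, 0.002, 0.254, 0, 0.02], [0.002, 0.002, 0.257, 0, 0.02], [0.002, 0.002, 0.258, 0, 0.02]]}
}}

```text
clock: 22.95
tool_pos: [0.6663, -0.2063, 0.0697]
orientation: [-179.9, -0.0, -70.0]
force: [-0.3, -0.1, -5.4]
opening: 0.0327
gripper_force: 30.0
```

>>> {"api": "drive_effector", "payload": {
  "deltas": {"increments":[[0, 0, 0.001, 0, 0.02], [0, 0, 0.001, 0, 0.02]]}
}}

```text
clock: 23.2
tool_pos: [0.6664, -0.2065, 0.0694]
orientation: [-179.9, -0.0, -70.0]
force: [-0.8, -0.5, -1.1]
opening: 0.0333
gripper_force: 30.0
```

Converted, -0.14 m / 0.5 = -0.28, -0.08 m / 0.5 = -0.16.

>>> {"api": "drive_effector", "payload": {
  "deltas": {"increments":[[0, 0, 0.001, 0, 0.02], [0, 0, 0.0016, 0, 0.02], [0, 0, 0.0016, 0, 0.04], [0, 0, 0.0016, 0, 0.065], [0, 0, 0.0016, 0, 0.065], [0, 0, -0.06, 0, 0.065], [0, 0, -0.16, 0, 0.065], [0, 0, -0.28, 0, 0.065]]}
}}

```text
clock: 24.2
tool_pos: [0.6653, -0.2061, 0.2087]
orientation: [179.9, 0.1, -70.0]
force: [1.4, -0.3, 0.8]
opening: 0.0653
gripper_force: 0.0
```

>>> {"api": "drive_effector", "payload": {
  "deltas": {"increments":[[0, 0, 0, 0, 0.07], [0, 0, 0, 0, 0.07]]}
}}

```text
clock: 24.45
tool_pos: [0.6658, -0.206, 0.2085]
orientation: [-180.0, 0.0, -70.0]
force: [-0.1, -0.4, -0.9]
opening: 0.0692
gripper_force: 0.0
```

Run:
```python
from h import *
s=snap('scene'); save(s,'s5.png'); P=cloud(s); z=cv2.medianBlur(P[...,2].astype(np.float32),3)
def top(P,z,c,lo):
    m=(np.hypot(P[...,0]-c[0],P[...,1]-c[1])<.05)&(z>lo)&(z<.11); q=P[m]; print(len(q),cv2.minEnclosingCircle((q[:,:2]*1000).astype(np.float32)) if len(q) else '', np.percentile(q[:,2],[50,97]).round(4) if len(q) else '')
print('tamper top');top(P,z,(.6657,-.2052),.085)
print('shaker');top(P,z,(.672,-.004),.088)
s=snap('wrist');P=cloud(s); z=cv2.medianBlur(P[...,2].astype(np.float32),3);top(P,z,(.672,-.004),.088)
```

```bash
python3 go.py .672 -.0035 .2 -90
```

```text
tamper top
70 ((676.513427734375, -200.53553771972656), 25.798904418945312) [0.0898 0.0932]
shaker
127 ((672.648193359375, -3.7347958087921143), 19.239259719848633) [0.0912 0.0939]
0  
at [ 0.6652 -0.2061  0.207 ] [ 1.799e+02  1.000e-01 -7.000e+01] j6 21.0 t 24.55 | delta [-0.1881 -0.0756  0.0071] turn 20.0 dist 0.203
```

View pics/s5.png

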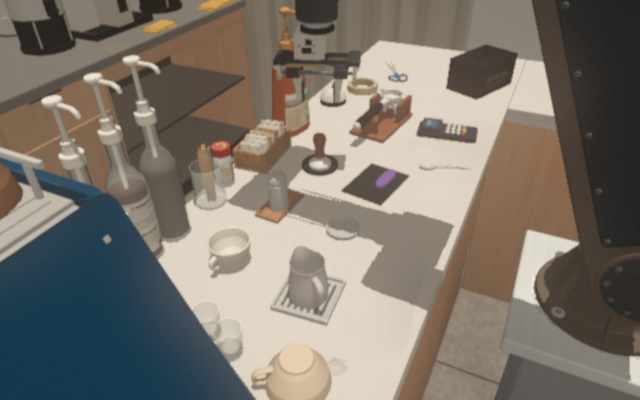

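Tamper stands in the black seat (320,160), pitcher on the drip tray (308,285), brush on the mat (387,178), shaker still on the wooden tray (278,195). Next the shaker.

Converted, -0.188 m / 0.5 = -0.376, -0.066 m / 0.5 = -0.132, -50 degrees / 180 = -0.2778.

>>> {"api": "drive_effector", "payload": {
  "deltas": {"increments":[[-0.04, -0.016, 0, -0.0333, 0.07], [-0.12, -0.048, 0, -0.0722, 0.07], [-0.2, -0.08, 0, -0.1222, 0.07], [-0.28, -0.112, 0, -0.1722, 0.07], [-0.33, -0.132, 0, -0.2222, 0.07], [-0.364, -0.146, 0, -0.2778, 0.07], [-0.376, -0.151, 0, -0.2778, 0.07], [-0.376, -0.151, 0, -0.2778, 0.07]]}
}}

```text
clock: 25.55
tool_pos: [0.6724, -0.0038, 0.2077]
orientation: [179.9, 0.1, -20.2]
force: [-0.4, -0.5, -0.1]
opening: 0.0704
gripper_force: 0.0
```

>>> {"api": "drive_effector", "payload": {
  "deltas": {"increments":[[0, 0, 0, 0, 0.07], [0, 0, 0, 0, 0.07]]}
}}

```text
clock: 25.8
tool_pos: [0.6726, -0.0046, 0.2085]
orientation: [180.0, 0.0, -20.1]
force: [-0.2, 0.4, 0.0]
opening: 0.07
gripper_force: 0.0
```

```bash
python3 go.py .672 -.004 .066 -20
```

```text
at [ 0.6726 -0.0046  0.2085] [180.    0.  -20.1] j6 54.0 t 25.8 | delta [-0.0008 -0.0003  0.1425] turn -0.1 dist 0.142
```

The manual's scale: shifts go in shares of 0.5 m and turns go in shares of pi rad. Converting my numbers, 0.1425 m / 0.5 = 0.285, 0.14 m / 0.5 = 0.28.

>>> {"api": "drive_effector", "payload": {
  "deltas": {"increments":[[0, 0, 0.08, 0, 0.07], [0, 0, 0.16, 0, 0.07], [0, 0, 0.22, 0, 0.07], [0, 0, 0.26, 0, 0.07], [0, 0, 0.28, 0, 0.07], [0, 0, 0.285, 0, 0.07], [0, 0, 0.285, 0, 0.07]]}
}}

```text
clock: 26.68
tool_pos: [0.6732, -0.0038, 0.0668]
orientation: [-180.0, -0.1, -20.0]
force: [0.1, -0.2, 0.3]
opening: 0.07
gripper_force: 0.0
```

>>> {"api": "drive_effector", "payload": {
  "deltas": {"increments":[[0, 0, 0, 0, 0.03], [0, 0, 0, 0, 0.03], [0, 0, 0, 0, 0.03], [0, 0, 0, 0, 0.03], [0, 0, 0, 0, 0.03], [0, 0, 0, 0, 0.03]]}
}}

```text
clock: 27.42
tool_pos: [0.6728, -0.0038, 0.0663]
orientation: [-180.0, -0.0, -20.0]
force: [-0.4, -0.2, 3.2]
opening: 0.042
gripper_force: 29.9
```

>>> {"api": "drive_effector", "payload": {
  "deltas": {"increments":[[0, 0, -0.04, 0, 0.03], [0, 0, -0.1, 0, 0.03], [0, 0, -0.18, 0, 0.03], [0, 0, -0.24, 0, 0.03], [0, 0, -0.26, 0, 0.03], [0, 0, -0.26, 0, 0.03]]}
}}

```text
clock: 28.18
tool_pos: [0.6724, -0.0037, 0.1956]
orientation: [-180.0, 0.0, -20.0]
force: [-0.2, -0.2, -3.3]
opening: 0.0417
gripper_force: 29.9
```

```bash
python3 go.py .506 .010 .2 -20
```

```text
at [ 0.6724 -0.0037  0.1956] [-180.    0.  -20.] j6 54.0 t 28.175 | delta [-0.1611  0.0442 -0.0044] turn -0.0 dist 0.167
```

Run:
```python
from h import *
for n in('top','scene'):
    s=snap(n); P=cloud(s); z=cv2.medianBlur(P[...,2].astype(np.float32),3)
    m=(np.hypot(P[...,0]-.506,P[...,1]-.01)<.045)&(z>.006)&(z<.02); q=P[m]; print(n,len(q), cv2.minAreaRect((q[:,:2]*1000).astype(np.float32)))
    for lo,hi,c,r in((.005,.015,(.674,-.01),.09),):
        m=(np.hypot(P[...,0]-c[0],P[...,1]-c[1])<r)&(z>lo)&(z<hi); q=P[m]; print(' btray',len(q), cv2.minAreaRect((q[:,:2]*1000).astype(np.float32)))
```

```text
top 212 ((506.035400390625, 9.179279327392578), (71.02931213378906, 71.1416244506836), 45.3282356262207)
 btray 243 ((672.5400390625, -10.468475341796875), (62.75115203857422, 121.02244567871094), 0.5102265477180481)
scene 128 ((507.7756042480469, 10.265663146972656), (71.33384704589844, 72.78947448730469), 20.09487533569336)
 btray 256 ((674.677978515625, -15.533958435058594), (132.40428161621094, 64.20775604248047), 87.79012298583984)
```

>>> {"api": "drive_effector", "payload": {
  "deltas": {"increments":[[-0.04, 0.011, 0, 0, 0.03], [-0.1, 0.0274, 0, 0, 0.03], [-0.18, 0.0494, 0, 0, 0.03], [-0.26, 0.0712, 0, 0, 0.03], [-0.3, 0.082, 0, 0, 0.03], [-0.32, 0.0878, 0, 0, 0.03], [-0.322, 0.0884, 0, 0, 0.03], [-0.322, 0.0884, 0, 0, 0.03]]}
}}

```text
clock: 29.28
tool_pos: [0.5069, 0.0099, 0.1957]
orientation: [180.0, 0.0, -20.0]
force: [0.3, 0.3, -0.8]
opening: 0.0416
gripper_force: 29.9
```

>>> {"api": "drive_effector", "payload": {
  "deltas": {"increments":[[0, 0, 0, 0, 0.03], [0, 0, 0, 0, 0.03]]}
}}

```text
clock: 29.52
tool_pos: [0.5066, 0.0098, 0.1958]
orientation: [180.0, 0.0, -20.0]
force: [-0.8, -0.5, -0.7]
opening: 0.0412
gripper_force: 29.9
```

```bash
python3 go.py .506 .010 .0663 -20
```

```text
at [0.5066 0.0098 0.1958] [180.   0. -20.] j6 47.0 t 29.525 | delta [-6.000e-04 -1.000e-04  1.295e-01] turn -0.0 dist 0.129
```

Converted, 0.129 m / 0.5 = 0.258, 0.1285 m / 0.5 = 0.257.

>>> {"api": "drive_effector", "payload": {
  "deltas": {"increments":[[0, 0, 0.08, 0, 0.03], [0, 0, 0.16, 0, 0.03], [0, 0, 0.21, 0, 0.03], [0, 0, 0.236, 0, 0.03], [0, 0, 0.248, 0, 0.03], [0, 0, 0.254, 0, 0.03], [0, 0, 0.257, 0, 0.03], [0, 0, 0.258, 0, 0.03]]}
}}

```text
clock: 30.52
tool_pos: [0.5066, 0.0099, 0.0676]
orientation: [-180.0, -0.0, -20.0]
force: [0.0, 0.0, -1.4]
opening: 0.0415
gripper_force: 29.9
```

>>> {"api": "drive_effector", "payload": {
  "deltas": {"increments":[[0, 0, 0.001, 0, 0.03], [0, 0, 0.001, 0, 0.03]]}
}}

```text
clock: 30.78
tool_pos: [0.5063, 0.0098, 0.0667]
orientation: [-180.0, -0.0, -20.0]
force: [0.2, -0.1, -1.4]
opening: 0.042
gripper_force: 29.9
```

Converted, 0.001 m / 0.5 = 0.002, 0.0005 m / 0.5 = 0.001.

>>> {"api": "drive_effector", "payload": {
  "deltas": {"increments":[[0, 0, 0.001, 0, 0.03], [0, 0, 0.002, 0, 0.03], [0, 0, 0.002, 0, 0.03]]}
}}

```text
clock: 31.15
tool_pos: [0.5065, 0.0098, 0.0663]
orientation: [-180.0, -0.0, -20.0]
force: [-3.0, -0.2, 7.1]
opening: 0.0419
gripper_force: 29.9
```

>>> {"api": "drive_effector", "payload": {
  "deltas": {"increments":[[0, 0, 0, 0, 0.05], [0, 0, 0, 0, 0.07], [0, 0, 0, 0, 0.07], [0, 0, -0.06, 0, 0.07], [0, 0, -0.16, 0, 0.07], [0, 0, -0.26, 0, 0.07], [0, 0, -0.28, 0, 0.06], [0, 0, -0.28, 0, 0.06]]}
}}

```text
clock: 32.15
tool_pos: [0.5063, 0.0099, 0.2058]
orientation: [-179.9, -0.0, -20.0]
force: [-0.0, 0.2, 0.0]
opening: 0.0608
gripper_force: 0.0
```

```bash
python3 go.py .482 -.1885 .2 -98
```

```text
at [0.5063 0.0099 0.2058] [-179.9   -0.   -20. ] j6 47.0 t 32.15 | delta [0.0451 0.1948 0.0057] turn 78.0 dist 0.2
```

Converted, 0.195 m / 0.5 = 0.39, 0.175 m / 0.5 = 0.35, 78 degrees / 180 = 0.4333.

>>> {"api": "drive_effector", "payload": {
  "deltas": {"increments":[[0.012, 0.05, 0, 0.0556, 0.06], [0.022, 0.1, 0, 0.1111, 0.06], [0.034, 0.15, 0, 0.1667, 0.06], [0.046, 0.2, 0, 0.2222, 0.06], [0.058, 0.25, 0, 0.2778, 0.06], [0.07, 0.3, 0, 0.3333, 0.06], [0.08, 0.35, 0, 0.3889, 0.06], [0.09, 0.39, 0.01, 0.4333, 0.06]]}
}}

```text
clock: 33.15
tool_pos: [0.4808, -0.1896, 0.1986]
orientation: [179.8, -0.0, -98.3]
force: [0.5, 0.2, 0.3]
opening: 0.0597
gripper_force: 0.0
```

>>> {"api": "drive_effector", "payload": {
  "deltas": {"increments":[[0, 0, 0, 0, 0.06], [0, 0, 0, 0, 0.06]]}
}}

```text
clock: 33.4
tool_pos: [0.4814, -0.1886, 0.1994]
orientation: [179.9, -0.0, -97.9]
force: [0.1, 0.5, 0.6]
opening: 0.0598
gripper_force: 0.0
```

```bash
python3 go.py .482 -.1887 .0397 -98;  python3 - <<'E'
from h import *
s=snap('scene'); save(s,'s6.png'); hsv=cv2.cvtColor(s['frame'],cv2.COLOR_RGB2HSV)
P=cloud(s); m=(hsv[...,0]>120)&(hsv[...,0]<150)&(hsv[...,1]>80)&(np.hypot(P[...,0]-.48,P[...,1]+.19)<.1); q=P[m]; print(len(q),cv2.minAreaRect((q[:,:2]*1000).astype(np.float32)),np.median(q[:,2]))
E
```

```text
at [ 0.4814 -0.1886  0.1994] [179.9  -0.  -97.9] j6 -8.0 t 33.4 | delta [ 0.     -0.001   0.1597] turn 0.1 dist 0.16
0 ((0.0, 0.0), (0.0, 0.0), 0.0) nan
  return _methods._mean(a, axis=axis, dtype=dtype,
  ret = ret.dtype.type(ret / rcount)
```

Converted, 0.1605 m / 0.5 = 0.321, 0.158 m / 0.5 = 0.316.

>>> {"api": "drive_effector", "payload": {
  "deltas": {"increments":[[0, -0.002, 0.1, 0, 0.06], [0, -0.002, 0.2, 0, 0.06], [0, -0.002, 0.26, 0, 0.06], [0, -0.002, 0.3, 0, 0.06], [0, -0.002, 0.316, 0, 0.06], [0, -0.002, 0.321, 0, 0.06], [0, -0.002, 0.321, 0, 0.06]]}
}}

```text
clock: 34.33
tool_pos: [0.4834, -0.1888, 0.0407]
orientation: [-179.9, 0.0, -98.0]
force: [0.1, -0.1, -0.1]
opening: 0.0597
gripper_force: 0.0
```

>>> {"api": "drive_effector", "payload": {
  "deltas": {"increments":[[0, 0, 0, 0, 0.02], [0, 0, 0, 0, 0.02], [0, 0, 0, 0, 0.02], [0, 0, 0, 0, 0.02], [0, 0, 0, 0, 0.02], [0, 0, 0, 0, 0.02]]}
}}

```text
clock: 35.08
tool_pos: [0.4827, -0.189, 0.0402]
orientation: [180.0, -0.0, -98.0]
force: [-2.3, 0.3, 5.1]
opening: 0.0283
gripper_force: 30.0
```

>>> {"api": "drive_effector", "payload": {
  "deltas": {"increments":[[0, 0, -0.06, 0, 0.02], [0, 0, -0.16, 0, 0.02], [0, 0, -0.26, 0, 0.02], [0, 0, -0.3, 0, 0.02], [0, 0, -0.32, 0, 0.02], [0, 0, -0.32, 0, 0.02]]}
}}

```text
clock: 35.83
tool_pos: [0.4828, -0.1889, 0.1998]
orientation: [-180.0, 0.0, -98.0]
force: [-1.4, 0.6, -1.2]
opening: 0.0284
gripper_force: 30.0
```

```bash
python3 go.py .6737 -.0102 .2 -93
```

```text
at [ 0.4828 -0.1889  0.1998] [-180.    0.  -98.] j6 -8.0 t 35.825 | delta [-2.036e-01 -1.641e-01 -1.000e-04] turn -5.0 dist 0.262
```

Converted, -0.2035 m / 0.5 = -0.407, -0.08 m / 0.5 = -0.16, -5 degrees / 180 = -0.0278.

>>> {"api": "drive_effector", "payload": {
  "deltas": {"increments":[[-0.04, -0.032, 0, -0.0056, 0.02], [-0.12, -0.096, 0, -0.0111, 0.02], [-0.2, -0.16, 0, -0.0167, 0.02], [-0.28, -0.226, 0, -0.0222, 0.02], [-0.35, -0.282, 0, -0.0278, 0.02], [-0.392, -0.316, 0, -0.0278, 0.02], [-0.407, -0.328, 0, -0.0278, 0.02], [-0.407, -0.328, 0, -0.0278, 0.02]]}
}}

```text
clock: 36.83
tool_pos: [0.6734, -0.0097, 0.1984]
orientation: [179.9, -0.0, -93.0]
force: [-1.0, -0.3, -1.4]
opening: 0.0282
gripper_force: 30.0
```

>>> {"api": "drive_effector", "payload": {
  "deltas": {"increments":[[0, 0, 0, 0, 0.02], [0, 0, 0, 0, 0.02]]}
}}

```text
clock: 37.08
tool_pos: [0.6731, -0.011, 0.2004]
orientation: [-180.0, 0.0, -93.1]
force: [-0.5, 0.5, 0.6]
opening: 0.0285
gripper_force: 30.0
```

Run:
```python
from h import *
s=snap('scene'); save(s,'s7.png'); cv2.imwrite('pics/s7c.png',cv2.resize(s['frame'][100:340,180:440,::-1],None,fx=2.4,fy=2.4))
```

```bash
python3 go.py .6735 -.0102 .0392 -93
```

```text
at [ 0.6732 -0.0109  0.2005] [-180.     0.   -93.1] j6 -19.0 t 37.125 | delta [-0.0007 -0.0002  0.1613] turn -0.1 dist 0.161
```

View pics/s7c.png

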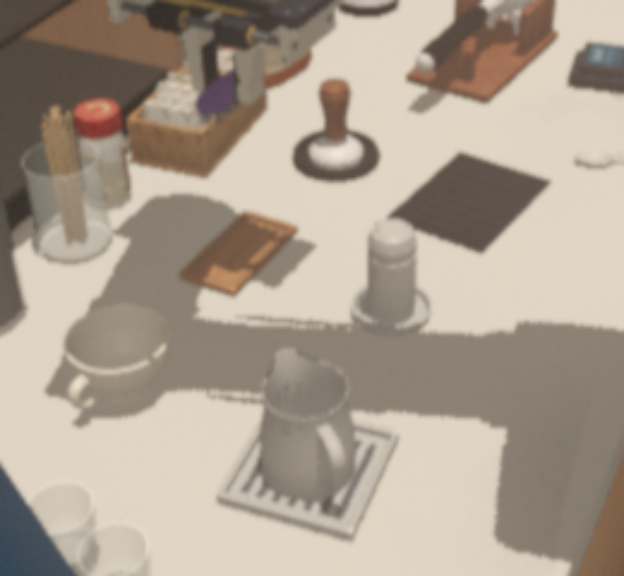

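Pitcher (305,430), tamper (335,140) and shaker (390,275) are on their own rests; the brush (215,90) is held above its empty wooden tray (240,250). Lower it.

Converted, 0.161 m / 0.5 = 0.322, 0.1605 m / 0.5 = 0.321.

>>> {"api": "drive_effector", "payload": {
  "deltas": {"increments":[[-0.002, 0, 0.1, 0, 0.02], [-0.002, 0, 0.2, 0, 0.02], [-0.002, 0, 0.26, 0, 0.02], [-0.002, 0, 0.296, 0, 0.02], [-0.002, 0, 0.31, 0, 0.02], [-0.002, 0, 0.318, 0, 0.02], [-0.002, 0, 0.321, 0, 0.02], [-0.002, 0, 0.322, 0, 0.02]]}
}}

```text
clock: 38.12
tool_pos: [0.6741, -0.0092, 0.0399]
orientation: [-179.9, 0.0, -93.0]
force: [0.6, 0.7, -1.1]
opening: 0.0287
gripper_force: 30.0
```

>>> {"api": "drive_effector", "payload": {
  "deltas": {"increments":[[0, 0, 0.001, 0, 0.02], [0, 0, 0.001, 0, 0.02]]}
}}

```text
clock: 38.38
tool_pos: [0.674, -0.0092, 0.0393]
orientation: [-179.9, 0.0, -93.0]
force: [-0.7, 0.1, 4.0]
opening: 0.0285
gripper_force: 30.0
```

Converted, -0.19 m / 0.5 = -0.38, -0.14 m / 0.5 = -0.28.

>>> {"api": "drive_effector", "payload": {
  "deltas": {"increments":[[0, 0, 0, 0, 0.04], [0, 0, 0, 0, 0.055], [0, 0, 0, 0, 0.055], [0, 0, -0.06, 0, 0.055], [0, 0, -0.16, 0, 0.055], [0, 0, -0.28, 0, 0.055], [0, 0, -0.38, 0, 0.055], [0, 0, -0.38, 0, 0.055]]}
}}

```text
clock: 39.38
tool_pos: [0.6758, -0.0092, 0.2341]
orientation: [-179.5, 0.1, -93.0]
force: [0.2, 0.3, -0.3]
opening: 0.0546
gripper_force: 0.0
```

>>> {"api": "drive_effector", "payload": {
  "deltas": {"increments":[[0.12, 0, 0, 0, 0.055], [0.24, 0, 0, 0, 0.055], [0.36, 0, 0, 0, 0.055], [0.48, 0, 0, 0, 0.055], [0.56, 0, 0, 0, 0.055], [0.56, 0, 0, 0, 0.055], [0.56, 0, 0, 0, 0.055]]}
}}

```text
clock: 40.25
tool_pos: [0.6586, -0.2887, 0.2276]
orientation: [179.9, 0.0, -93.0]
force: [0.0, 0.7, 0.7]
opening: 0.0552
gripper_force: 0.0
```

Run:
```python
import meas
s,P,z=meas.run('top'); meas.cv2.imwrite('pics/t8.png',meas.cv2.resize(s['frame'][115:280,190:460,::-1],None,fx=2.9,fy=2.9))
from h import *
for n,c,r,lo in(('brush',(.674,-.01),.06,.017),('shaker',(.506,.01),.05,.085),('tamper',(.666,-.205),.04,.08),('pitch',(.487,.211),.06,.02)):
    m=(np.hypot(P[...,0]-c[0],P[...,1]-c[1])<r)&(z>lo)&(z<.12); q=P[m]; print(n,len(q),cv2.minAreaRect((q[:,:2]*1000).astype(np.float32)),np.percentile(q[:,2],[5,50,98]).round(4)) if len(q) else print(n)
```

```text
== top
drip all 869 rect(mm) [486.5, 211.1, 107.9, 108.6, 5.1] z pct [0.0055 0.009  0.0139]
brush 201 rect(mm) [484.7, 212.2, 69.6, 76.7, 13.3] z pct [0.0169 0.0282 0.0389]
mat 0 rect(mm) None z pct 
dish rim 182 rect(mm) [507.1, 9.2, 69.9, 72.3, 0.8] z pct [0.0062 0.0089 0.0113]
tamper foot 4 rect(mm) None z pct [0.0227 0.0282 0.0337]
tamper top 341 rect(mm) [506.3, 10.1, 39.6, 39.6, 45.4] z pct [0.0826 0.0919 0.0952]
btray 302 rect(mm) [673.9, -10.0, 118.1, 62.2, 86.8] z pct [0.0054 0.0078 0.0105]
shaker top 0 rect(mm) None z pct 
seat 0 rect(mm) None z pct 
pitch all 0 rect(mm) None z pct 
pitch rim 0 rect(mm) None z pct 
cup 328 rect(mm) [670.2, 191.3, 84.4, 85.5, 23.0] z pct [0.0464 0.0537 0.0566]
brush 461 ((673.4176025390625, -11.926078796386719), (85.87081146240234, 28.75507164001465), 89.6881103515625) [0.0214 0.0245 0.0273]
shaker 315 ((506.3877258300781, 8.935979843139648), (40.24587631225586, 37.75766372680664), 79.63140106201172) [0.0878 0.0926 0.8809]
tamper
pitch 676 ((481.38336181640625, 210.58401489257812), (71.30518341064453, 82.9924087524414), 88.01444244384766) [0.025  0.0573 0.0879]
```

View pics/t8.png

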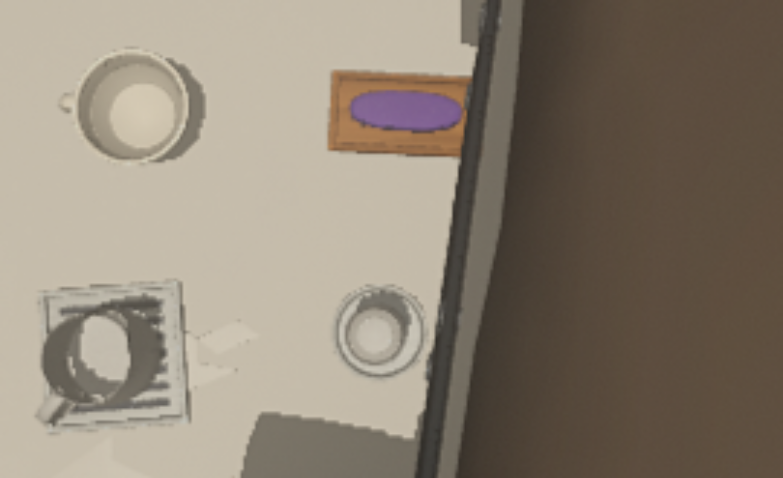

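The brush lies flat inside the wooden tray (405,110, top at about 25 mm). The pitcher, shaker and cup are in place, and the tamper was seen seated in the previous picture. Handing in.

```bash
python3 -c "
from plant import ctrl, optics, job
print(job.close_job())"
```

```text
the job is handed in; nothing more can be done
None
```

All four tools are back on their own rests, the brush having been parked on the bar mat first; the white cup was left alone, no tool was knocked over, and the job was handed in at about 40 s of the 128 s allowed, though the result was not reported back to me.

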